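Clip a wooden plaque into the painting nest, boss up

TASK

Take the taller of the two wooden plaques out of the drying rack and clip it flat into the metal painting nest with its round boss facing up: one short edge under the fixed lip of the stop, the opposite edge pressed down until the sprung jaw snaps over it. Leave the plaque fully home and the jaw closed, and do not disturb the small plaque, the glitter jar or the sanding block.

Things in the scene. Friction and masses are not known exactly. Their poses are not given: they have to be found in the camera images.
- plaque: the taller plaque: light wood, 60 wide, 92 long, 10 mm thick, about 60 g; a round boss (28 mm across, 6 mm high) in the middle of one face. It stands on a short edge in the rack, the lower 12 mm in a slot, top edge 104 mm above the table. Origin: middle of that lower edge, mid-thickness; +z along its length (up in the rack), +x out of the boss face, y across
- plaque_back (a point): centre of the plaque's plain back face (5 mm behind mid-thickness, halfway along the length); axes as plaque
- small_plaque: the smaller plaque, same make, 50 wide, 66 long, 10 mm thick, boss 22 mm; it stands in the other slot of the rack, 60 mm away, and stays there. Origin and axes as for the taller plaque
- rack: fixed wooden drying rack 124 (x) by 86 (y) by 24 mm; two slots along y at x = -30 and +30 mm, 12.5 to 13 mm wide, floor 12 mm up; thin steel nails on both sides of each slot, 20 mm either side of its middle, up to 64 mm above the table. Origin: centre of the underside. Either plaque may be in either slot
- nest: fixed metal painting nest (dark steel base, bright stop, rails and jaw), x from -105 to +63 mm, 92 mm wide (y); its base is 14 mm thick and the base's top is the pocket floor. Origin: under the pocket's centre; +x points to the fixed stop, -x to the sprung jaw. Two side rails guide the plaque: 7 mm high above the floor, from x = -14 to +38 mm, inner faces at y = +-31.8 mm
- nest_seat (a point): centre of the pocket floor, 14 mm above the table, axes as nest: the centre of the seated plaque's back lies here
- nest_lip (a point): middle of the lower inner edge of the lip. The stop's inner face is at x = +46 mm, 64 mm wide; the lip overhangs it by 4 mm to x = +42, underside 12.5 mm and top 17.5 mm above the pocket floor
- jaw_nose (a point): tip of the nose of the sprung steel jaw (30 mm wide), at x = -42 mm in the nest when closed, 13.2 mm above the pocket floor, moving with the jaw. Above the tip a bevel rises outward at 60 degrees to the jaw's top, 26.5 mm above the floor; below it the nose slopes back to the upright jaw face at x = -45.5 mm, 11 mm above the floor
- nest_jaw (a joint): travel of the sprung jaw in m: 0 closed, up to 0.008 pushed outward (towards the nest's -x); a spring closes it with 4 N at 0 and 9 N at 4.5 mm. With the plaque clipped in it reads about 0.0005
- jar: bystander: glitter jar, 43 mm diameter, 58 mm high, origin under its centre
- block: bystander: wooden sanding block 40 x 85 x 31 mm, origin under its centre
Things that resemble listed ones, but are neither listed nor needed, are in the scene too. What is shaped like the plaque but purple or yellow is not meant.

How it is judged:
By the outcome, as a careful person would: the job done as asked, in the order asked, and still so for the second after the job is handed in, with the robot touching nothing.
It also fails if it takes over 64 s, if anything falls off the work surface, if the arm or the gripper's body presses on something with over 40 N, if the wrist force passes 120 N, or if a joint passes its speed limit or range.

ROBOT

A 6-joint arm with a two-finger parallel gripper is mounted at the origin on a cart in front of the work surface, level with it; the furniture and walls round the work are solid. World frame = base frame: x ahead of the robot, y to its left, z up, the work surface at z = 0. Lengths are in mm, angles in rad, forces in N, time in s.
With the tool pointing down it reaches from about 425 to 950 mm from the base axis. Payload 14.7 kg.
Tool frame: the origin (TCP) lies at the very end of the fingers, on their centre line; the grasp point (between the pads) lies 19 mm behind it; z points along the fingers, y is the line along which they close (so a half turn about z gives the same grasp; the last joint's range is limited). The gripper opens to 85 mm and grips with 20 to 120 N. Pads are 22 mm wide; open, the fingers measure 114 mm over their backs; the gripper's body (76 mm by 85 mm) begins 54 mm behind the grasp point. The pads swing forward as they close: fully open they stand 13 mm farther back than shut.
Start: joints at [1.1, 0.48, 1.596, -0, 1.065, -0.047], TCP at [267.274, 592.501, 231.297] pointing down, gripper open.
Joint ranges: [-2.75, 2.75], [-0.82, 2.05], [0.23, 2.67], [-1.56, 4.7], [0.09, 2.69], [-2.92, 2.92]. Speed limits (rad/s): [1.89, 1.89, 2.39, 3.01, 3.01, 3.01].

INTERFACE

Orientations are given as a unit quaternion [w, x, y, z].
In Python, from cell import robot, optics gives the robot as it stands. Calls block until the motion is done:
- robot.movep(position, orientation): joint-space move of the TCP to a pose.
- robot.move_linear(position, rot=None, vel=150): straight line of the TCP; rot=None keeps the orientation; vel is the mean speed in mm/s.
- robot.set_joints(angles): joint-space move.
- robot.ungrasp() and robot.close_gripper(f_grip=None): open the fingers fully, or close them until they stop; f_grip is the grip in N (None keeps the last).
- robot.hold(seconds).
- robot.ik(position, orientation): joint angles nearest the present ones, or None.
- robot.get_obs(): the state.
- optics.grab_frame(name): name is "scene" or "side" or "wrist"; returns the picture (420x560x3 uint8, red, green, blue); there is no depth.
- optics.calibration(name): a dict with "fovy" (degrees; the focal length in pixels is half the picture's height over the tangent of half this angle, whatever the lens; pixels are square), "cx", "cy" (the principal point, pixels), "extrinsics" (4x4, takes a point from camera to world coordinates). Camera axes: x right, y down, z forward; pixel columns grow to the right and rows downward; lengths in mm; the calibration is good to about 2 mm. A picture is of the moment at which its call begins: read the wrist's pose just before it. calibration takes no time and is no camera call; for the wrist camera it gives the pose at the moment of the call.
A pose or a line that the arm cannot do raises robot.IKError and nothing moves.
- robot.finish_job(): hands the job in; it is judged then, once.
The state is a dict: "time": time; "qpos": joint angles; "qd": joint speeds; "joint_efforts": joint torques, N m; "tcp_pos": TCP position; "tool_rot": TCP orientation; "ft_force": force on the tool from outside, world axes, zero at the start; "wrist_torque": the same for the moment, N m; "grip_width": finger opening in mm; "grip_force": force on a finger pad.
Only numpy, scipy, OpenCV 4.12 (cv2) and the standard library are available. Lean on these libraries where they do the work, as an engineer would, in place of code of your own. Each camera call takes 0.05 s, during which the arm holds its last target. There are 200 camera calls.

## Working session

There is one attempt and no reset: what is moved stays moved. The work goes in short steps, each a Python script; the robot and the scene stay as the last script left them, time stands still between calls to the robot, and variables do not carry over. Pictures are saved under pics/ and viewed, at most 10 in all, crops included, and the job is handed in when it is done.

```bash
mkdir -p pics; ls
python3 - <<'E'
from cell import robot, optics
import cv2, numpy as np
np.set_printoptions(precision=4,suppress=True)
ims=[]
for n in ["scene","side"]:
    c=optics.calibration(n); print(n,c)
    im=optics.grab_frame(n)[:,:,::-1]; cv2.imwrite(f"pics/{n}0.png",im)
o=robot.get_obs(); print(o)
E
```

```text
pics
scene {'fovy': 52.014815044047815, 'cx': 279.854885566175, 'cy': 207.92168822791086, 'extrinsics': array([[   0.8259,   -0.4253,    0.3702,  237.825 ],
       [  -0.5636,   -0.6034,    0.5642, -570.8004],
       [  -0.0166,   -0.6746,   -0.738 ,  824.9208],
       [   0.    ,    0.    ,    0.    ,    1.    ]])}
side {'fovy': 51.298456758898254, 'cx': 277.92148112882956, 'cy': 204.0659554314845, 'extrinsics': array([[  -0.9993,   -0.0166,    0.0338,  543.0663],
       [  -0.0376,    0.3661,   -0.9298, 1067.9749],
       [   0.0031,   -0.9304,   -0.3665,  508.9891],
       [   0.    ,    0.    ,    0.    ,    1.    ]])}
{'time': 0.1, 'qpos': array([ 1.1004,  0.4808,  1.5968, -0.    ,  1.0651, -0.0466]), 'qd': array([ 0.0014, -0.0041, -0.0025,  0.0016,  0.0003, -0.0008]), 'joint_efforts': array([  0.0022, -95.2265, -43.1048,  -0.0001,   0.0052,   0.    ]), 'tcp_pos': array([267.1085, 592.1641, 230.7452]), 'tool_rot': array([-0.0001,  0.2103,  0.9776, -0.0005]), 'ft_force': array([-0.1652,  0.2064,  0.458 ]), 'wrist_torque': array([ 0.0269,  0.0087, -0.0235]), 'grip_force': 0.0, 'grip_width': 85.60759877998848}
```

View pics/scene0.png

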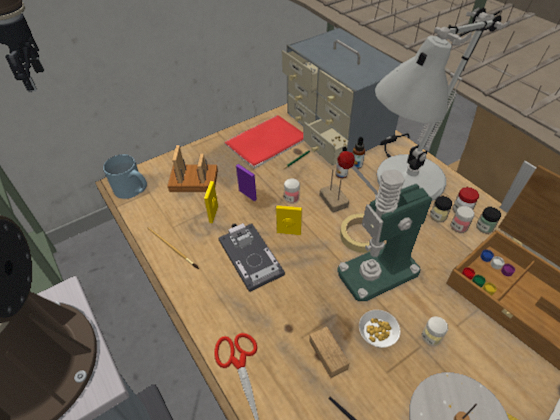

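View pics/side0.png

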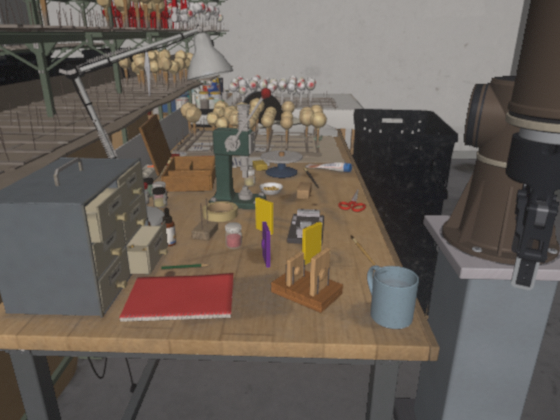

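The scene view shows the rack near (193,178) with the taller plaque at (178,163) and the small one at (202,168). The nest is at (250,255), with purple and yellow decoys beside it. I'll write helpers and get coarse positions, then look closer with the wrist camera.

```bash
cat > h.py <<'E'
import numpy as np, cv2
from scipy.spatial.transform import Rotation as R
np.set_printoptions(precision=2,suppress=True)
def K(c): return 210/np.tan(np.radians(c["fovy"]/2))
def ray(c,p,z):
    "pixel(s) -> world point on the plane of height z"
    E=c["extrinsics"]; p=np.atleast_2d(p).astype(float)
    d=np.c_[(p[:,0]-c["cx"])/K(c),(p[:,1]-c["cy"])/K(c),np.ones(len(p))]@E[:3,:3].T
    o=E[:3,3]; return o+d*((z-o[2])/d[:,2])[:,None]
def proj(c,P):
    E=c["extrinsics"]; q=(np.atleast_2d(P)-E[:3,3])@E[:3,:3]
    return q[:,:2]/q[:,2:]*K(c)+[c["cx"],c["cy"]]
def quat(xaxis,zaxis):
    "tool orientation [w,x,y,z] from its x and z directions"
    z=np.array(zaxis,float);z/=np.linalg.norm(z);x=np.array(xaxis,float);x-=z*(x@z);x/=np.linalg.norm(x)
    return R.from_matrix(np.c_[x,np.cross(z,x),z]).as_quat(scalar_first=True)
E
python3 - <<'E'
from h import *
from cell import robot, optics
c=optics.calibration("scene"); s=optics.calibration("side")
print("rack corners",ray(c,[[169,187],[213,191],[217,170]],12))
print("rack side",ray(s,[[307,292]],24))
print("nest",ray(c,[[220,240],[248,224],[284,266],[256,287]],10))
print("plaque tops",ray(c,[[178,149]],104),ray(c,[[202,157]],78))
w=optics.calibration("wrist"); o=robot.get_obs(); T=R.from_quat(o["tool_rot"],scalar_first=True).as_matrix()
E=w["extrinsics"]; print("cam in tool",T.T@(E[:3,3]-o["tcp_pos"]),"\n",T.T@E[:3,:3],w["fovy"])
a=cv2.imread("pics/scene0.png")[130:300,150:320]; b=cv2.imread("pics/side0.png")[190:310,220:390]
cv2.imwrite("pics/z.png",np.hstack([cv2.resize(a,(400,400),interpolation=2),cv2.resize(b,(400,400*120//170),interpolation=2)[:400] if 0 else cv2.copyMakeBorder(cv2.resize(b,(400,282),interpolation=2),0,118,0,0,0)]))
E
```

```text
rack corners [[444.41 285.92  12.  ]
 [534.38 203.8   12.  ]
 [582.92 270.43  12.  ]]
rack side [[511.57 315.38  24.  ]]
nest [[ 469.69   48.84   10.  ]
 [ 551.36   53.14   10.  ]
 [ 553.05 -101.63   10.  ]
 [ 470.91 -112.14   10.  ]]
plaque tops [[499.52 305.67 104.  ]] [[546.87 270.02  78.  ]]
cam in tool [  80.86   -0.6  -142.65] 
 [[-0.   -0.95 -0.31]
 [ 1.   -0.   -0.  ]
 [ 0.   -0.31  0.95]] 69.07386198020293
```

View pics/z.png

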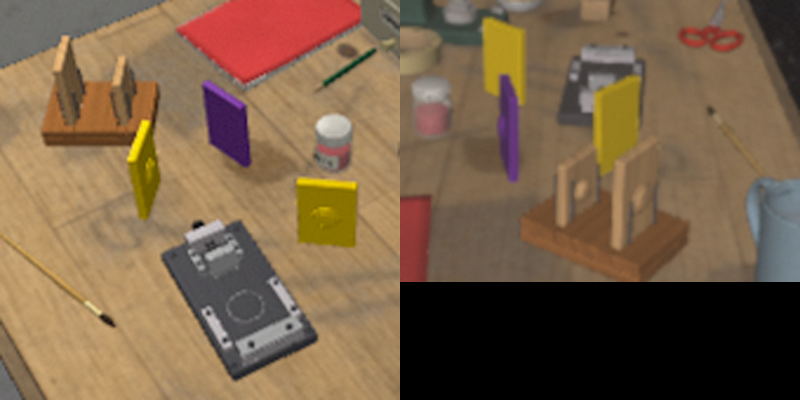

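The crops show boss faces on both plaques, pointing along the rack's row and away from the small plaque. The nest's jaw end is at world +y and its stop is at -y. Next are wrist views over both.

Run:
```python
from h import *
from cell import robot, optics
import pickle
w={}
for n,(P,hd) in {"rack":((515,265,260),120),"nest":((511,-35,220),90)}.items():
    a=np.radians(hd); x=np.array([np.cos(a),np.sin(a),0])
    robot.movep(np.array(P)+x*50,quat(x,[0,0,-1])); robot.hold(.3)
    w[n]=optics.calibration("wrist"); im=optics.grab_frame("wrist"); cv2.imwrite(f"pics/w_{n}.png",im[:,:,::-1])
    print(robot.get_obs()["qpos"],robot.get_obs()["time"])
pickle.dump(w,open("w.pkl","wb"))
```

```text
[ 0.51  0.35  1.73  0.    1.06 -0.01] 1.8083
[-0.03  0.3   1.92  0.    0.92 -0.03] 3.3
```

View pics/w_rack.png

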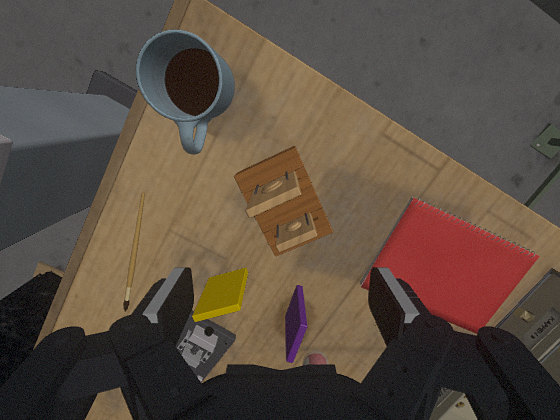

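View pics/w_nest.png

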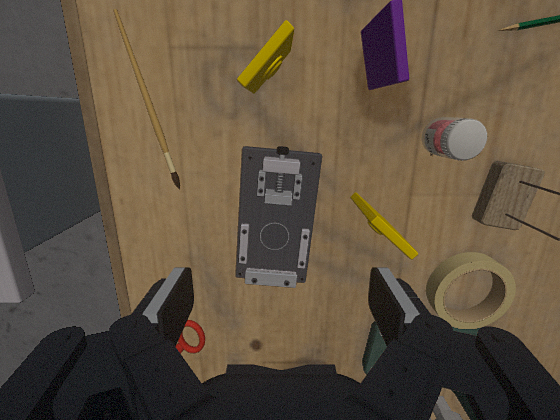

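The wrist rack view shows the tall plaque's top edge from about (248,213) to (300,190), with the boss facing the mug, and the small plaque at (296,230). The nest view shows the base from (243,147) to (310,285), the jaw at the top, the ring at (275,236) and the stop at the bottom. I'll enlarge both for exact corners.

Run:
```python
from h import *
a=cv2.imread("pics/w_rack.png")[140:265,225:340]; b=cv2.imread("pics/w_nest.png")[140:295,225:340]
A=cv2.resize(a,None,fx=3.4,fy=3.4,interpolation=2);B=cv2.resize(b,None,fx=3.4,fy=3.4,interpolation=2)
A=cv2.copyMakeBorder(A,0,B.shape[0]-A.shape[0],0,0,0)
cv2.imwrite("pics/zz.png",np.hstack([A,B])); print(A.shape)
```

```text
(527, 391, 3)
```

View pics/zz.png

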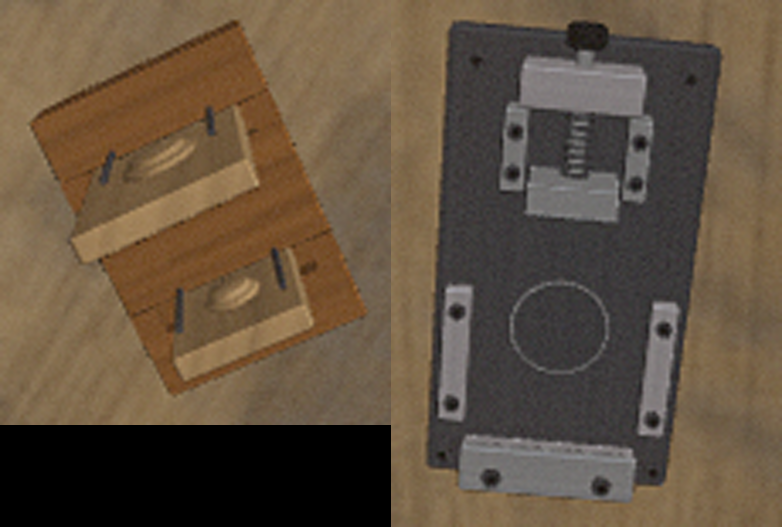

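```bash
cat > g.py <<'E'
from h import *
C=lambda d:np.array([np.cos(np.radians(d)),np.sin(np.radians(d)),0.]); Z=np.array([0,0,1.])
PL=np.array([485.9,296.7,12.]); NH=144.5           # plaque origin in rack, boss heading
NO=np.array([501.7,-51.3,14.]); NX=C(-95.2)        # nest seat, nest x
GZ=76.                                              # grasp height along plaque
def tool(o,n,zp,al,sg,gz=GZ):
    "TCP pose for gripping a plaque at origin o, boss normal n, length zp; al = tilt, sg = camera side"
    a=np.radians(al); z=-(np.cos(a)*n+np.sin(a)*zp); x=sg*(np.cos(a)*zp-np.sin(a)*n)
    return o+gz*zp+19*z, quat(x,z)
def rack(al,sg,up=0): return tool(PL+up*Z,C(NH),Z,al,sg)
def nest(th,al,sg,dx=0,dz=0,flat=False):
    "plaque with lower end at the stop, jaw end raised th; dx,dz from contact (top corner on stop, bottom on floor)"
    t=np.radians(th); zp=-np.cos(t)*NX+np.sin(t)*Z; n=np.sin(t)*NX+np.cos(t)*Z
    top=NO+(46+dx)*NX+dz*Z+10*np.cos(t)*Z   # top corner of the stop-end edge
    return tool(top-5*n,n,zp,al,sg)
E
python3 - <<'E'
from g import *
from cell import robot
for sg in (1,-1):
  for al in (30,45,60,70,80,90):
    r=[robot.ik(*rack(al,sg,u)) for u in (0,120)]
    n=[robot.ik(*nest(th,al,sg,-20 if th>20 else 0,20 if th>20 else 0)) for th in (60,40,25,10)]
    print(sg,al,[None if q is None else q.round(2).tolist() for q in r],[None if q is None else q.round(2).tolist() for q in n])
E
```

```text
1 30 [[1.05, 0.87, 2.03, -1.34, 1.09, -1.84], [1.05, 0.64, 2.03, -1.23, 1.15, -2.09]] [[-0.47, 0.6, 2.02, 0.67, 0.85, -0.91], [-0.21, 0.53, 2.07, 0.32, 0.59, -0.39], [-0.01, 0.56, 2.06, -0.17, 0.53, 0.23], [0.13, 0.68, 2.05, -0.64, 0.59, 0.79]]
1 45 [[0.94, 0.72, 2.05, -1.24, 0.85, -2.07], [0.94, 0.51, 2.01, -1.05, 0.95, -2.36]] [[-0.31, 0.52, 2.05, 0.42, 0.67, -0.56], [-0.03, 0.53, 2.06, -0.16, 0.57, 0.2], [0.16, 0.61, 2.03, -0.56, 0.67, 0.72], [0.28, 0.77, 1.99, -0.82, 0.82, 1.07]]
1 60 [[0.8, 0.62, 2.04, -0.97, 0.64, -2.44], [0.8, 0.42, 1.97, -0.75, 0.82, -2.75]] [[-0.13, 0.49, 2.06, -0.0, 0.59, -0.04], [0.14, 0.58, 2.03, -0.55, 0.69, 0.68], [0.3, 0.71, 1.97, -0.75, 0.89, 1.0], [0.39, 0.9, 1.91, -0.9, 1.06, 1.23]]
1 70 [[0.7, 0.58, 2.01, -0.67, 0.56, -2.82], None] [[-0.01, 0.51, 2.05, -0.3, 0.62, 0.33], [0.24, 0.64, 1.99, -0.7, 0.83, 0.9], [0.38, 0.79, 1.92, -0.82, 1.04, 1.12], [0.44, 0.99, 1.85, -0.92, 1.22, 1.29]]
1 80 [None, None] [[0.11, 0.55, 2.03, -0.54, 0.71, 0.64], [0.33, 0.72, 1.95, -0.79, 0.97, 1.04], [0.44, 0.88, 1.87, -0.87, 1.19, 1.21], [0.47, 1.1, 1.78, -0.94, 1.37, 
[... 920 characters left out ...]
.01, -0.67, 0.56, 0.33], [0.7, 0.4, 1.93, -0.49, 0.79, 0.09]] [[-0.01, 0.51, 2.05, -0.3, 0.62, -2.81], [0.24, 0.64, 1.99, -0.7, 0.83, -2.25], [0.38, 0.79, 1.92, -0.82, 1.04, -2.02], [0.44, 0.99, 1.85, -0.92, 1.22, -1.85]]
-1 80 [[0.6, 0.57, 1.97, -0.31, 0.56, -0.1], [0.6, 0.4, 1.88, -0.23, 0.82, -0.2]] [[0.11, 0.55, 2.03, -0.54, 0.71, -2.5], [0.33, 0.72, 1.95, -0.79, 0.97, -2.1], [0.44, 0.88, 1.87, -0.87, 1.19, -1.93], [0.47, 1.1, 1.78, -0.94, 1.37, -1.8]]
-1 90 [[0.49, 0.58, 1.92, -0.0, 0.64, -0.46], [0.49, 0.42, 1.83, -0.0, 0.9, -0.46]] [[0.21, 0.61, 2.01, -0.7, 0.83, -2.28], [0.39, 0.8, 1.91, -0.85, 1.12, -1.99], [0.48, 0.98, 1.81, -0.9, 1.34, -1.87], [0.5, 1.2, 1.71, -0.96, 1.53, -1.76]]
```

Run:
```python
from g import *
from cell import robot, optics
p,q=rack(60,-1,110); robot.movep(p,q)
p,q=rack(60,-1); robot.move_linear(p,vel=120); robot.hold(.2)
o=robot.get_obs(); print(o["ft_force"],o["tcp_pos"]-p)
robot.close_gripper(60); robot.hold(.3)
o=robot.get_obs(); print(o["grip_width"],o["grip_force"],o["ft_force"],o["time"])
robot.move_linear(p+[0,0,115],vel=100); robot.hold(.2)
o=robot.get_obs(); print(o["grip_width"],o["grip_force"],o["ft_force"],o["time"])
p,q=nest(40,60,-1,-30,60); robot.movep(p,q); robot.hold(.3)
o=robot.get_obs(); print(o["grip_width"],o["ft_force"],o["time"],o["tcp_pos"]-p)
import pickle; w=pickle.load(open("w.pkl","rb")); w["hold"]=optics.calibration("wrist"); pickle.dump(w,open("w.pkl","wb"))
a=optics.grab_frame("wrist")[:,:,::-1]; s=optics.grab_frame("scene")[:,:,::-1]; d=optics.grab_frame("side")[:,:,::-1]
for n,i in dict(wrist=a,scene=s,side=d).items(): cv2.imwrite(f"pics/h_{n}.png",i)
s=cv2.resize(s[110:290,140:320],(300,300),interpolation=2);d=cv2.resize(d[150:310,240:400],(300,300),interpolation=2)
v=np.vstack([s,d]); cv2.imwrite("pics/h.png",np.hstack([cv2.copyMakeBorder(cv2.resize(a,(500,375)),0,225,0,0,0),v]))
```

```text
[-0.63  0.   -0.15] [0.24 0.23 0.6 ]
58.68377583168623 62.67559289932251 [-1.06  1.36  8.12] 6.475
58.877409457960376 64.25800323486328 [-0.78  1.03 -0.65] 7.975
58.7280136860262 [-0.09 -0.44 -0.64] 10.85 [0.02 0.11 0.01]
```

View pics/h.png

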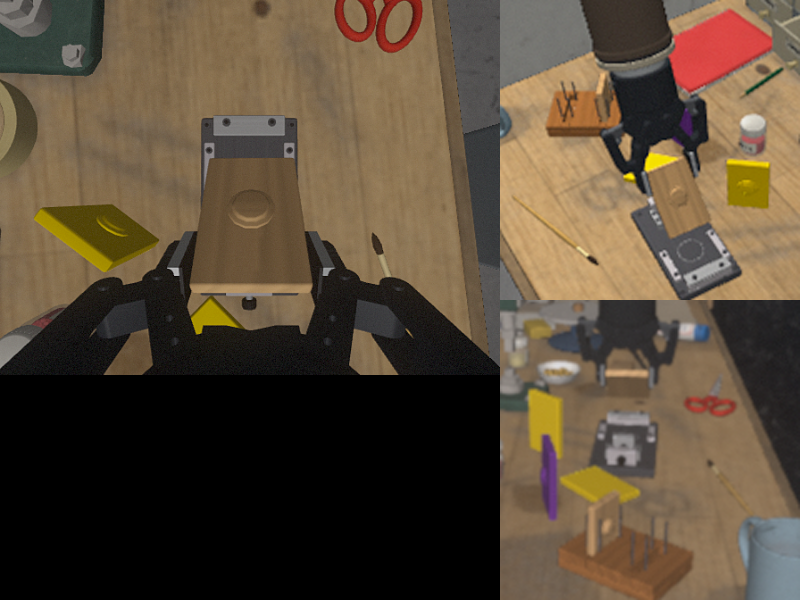

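The combined picture shows the plaque held boss-up and square between the fingers, with its far edge at about (204–297, 158) and the nest's stop at (213–287, 125) behind it. Their midlines nearly coincide. One yellow decoy lies toppled behind the nest, clear of it. Next I'll check the lateral offset numerically.

Run:
```python
from g import *
import pickle
c=pickle.load(open("w.pkl","rb"))["hold"]
im=cv2.imread("pics/h_wrist.png").astype(float)
sat=im.max(2)-im.min(2); g=im.mean(2)
hsv=cv2.cvtColor(im.astype(np.uint8),cv2.COLOR_BGR2HSV)
NY=np.cross(Z,NX)
def S(x,y,z): return NO+x*NX+y*NY+z*Z
def pl(zp_,y,xx,th=40,dx=-30,dz=60):
    t=np.radians(th); zp=-np.cos(t)*NX+np.sin(t)*Z; n=np.sin(t)*NX+np.cos(t)*Z
    o=NO+(46+dx)*NX+dz*Z+10*np.cos(t)*Z-5*n; return o+zp_*zp+y*NY+xx*n
print("pred plaque far top corners",proj(c,[pl(0,30,5),pl(0,-30,5)]),"near",proj(c,[pl(92,30,5),pl(92,-30,5)]))
print("pred stop corners top z17.5 (x42)",proj(c,[S(42,32,17.5),S(42,-32,17.5)]),"base end",proj(c,[S(63,46,14-14),S(63,-46,0)]),"rail inner top x38",proj(c,[S(38,31.8,7),S(38,-31.8,7)]))
for r in (142,150,165,185,200,240,300): 
    print(r,[(int(x),int(g[r,x+1]-g[r,x-1])) for x in range(200,365) if abs(g[r,x+1]-g[r,x-1])>22])
for col in (265,280,300): print("col",col,[(int(y),int(g[y+1,col]-g[y-1,col])) for y in range(110,340) if abs(g[y+1,col]-g[y-1,col])>22])
```

```text
pred plaque far top corners [[229.67 174.42]
 [326.37 174.33]] near [[205.17 320.26]
 [348.58 320.13]]
pred stop corners top z17.5 (x42) [[237.95 151.39]
 [319.18 151.32]] base end [[224.43 131.56]
 [332.96 131.46]] rail inner top x38 [[239.96 159.16]
 [317.35 159.08]]
142 [(224, -40), (225, -53), (238, 52), (239, 74), (318, -65), (319, -52), (332, 52), (333, 59)]
150 [(224, -48), (225, -46), (238, 76), (239, 88), (318, -79), (319, -85), (332, 46), (333, 60)]
165 [(224, -36), (225, -43), (228, 67), (229, 67), (231, -72), (232, -72), (233, -23), (234, 22), (235, 61), (236, 68), (237, 45), (239, -72), (240, -68), (317, 63), (318, 74), (321, -38), (322, -84), (323, -47), (325, 29), (326, 82), (327, 56), (328, -27), (329, -73), (330, -42), (332, 23), (333, 58)]
185 [(224, -47), (225, -59), (228, 69), (229, 61), (232, -56), (233, -76), (330, -24), (332, 31), (333, 62), (334, 23)]
200 [(224, -43), (225, -59), (227, 37), (228, 77), (230, -69), (231, -37), (333, 43), (334, 48)]
240 [(223, -30), (224, -34), (255, 24), (338, 27), (339, 38)]
300 [(200, -131), (201, -22), (203, -28), (204, -52), (214, 46), (215, 47), (346, -23), (347, -51), (348, -25), (357, 31), (358, 25), (361, 89), (362, 119)]
col 265 [(130, 35), (151, -69), (152, -62), (216, -23), (237, 25), (249, 27), (251, -44), (252, -45), (317, 32), (318, 33), (319, 23), (331, -49), (332, -27)]
col 280 [(130, 35), (151, -78), (152, -65), (243, 30), (244, 31), (248, -34), (252, 27), (253, 34), (255, -59), (256, -41), (317, 33), (318, 31), (331, -26), (335, -108), (336, -106)]
col 300 [(128, -28), (130, 36), (134, -52), (135, -47), (138, 28), (139, 48), (140, 33), (151, -71), (152, -57), (246, 26), (249, -34), (317, 31), (318, 25), (319, 27), (331, -38), (332, -26)]
```

Run:
```python
from h import *
im=cv2.imread("pics/h_wrist.png").astype(int)
s=im[:,:,2]-im[:,:,0]
for r in (170,172,174,176,178,180,182,190,200,215,230,245): 
    xs=[x for x in range(215,345) if s[r,x]>25]
    print(r,"s",s[r,222:234].tolist(),s[r,322:340].tolist())
print("col",{c:s[166:186,c].tolist() for c in (245,280,310)})
```

```text
170 s [44, 45, 49, 22, 0, 3, 4, 6, 6, 1, 2, 0] [2, 2, 3, 2, 5, 4, 4, 5, 2, 5, -4, 47, 59, 61, 57, 54, 53, 59]
172 s [45, 44, 54, 22, -1, 4, 3, 3, 5, 7, 7, 4] [7, 5, 4, 5, 4, 4, 3, 6, 0, 0, 1, 50, 59, 56, 57, 56, 58, 56]
174 s [45, 46, 54, 22, -2, -1, 7, 4, 4, 4, 5, 5] [4, 2, 6, 3, 7, 5, 5, 7, -1, 4, -3, 44, 57, 58, 55, 60, 52, 53]
176 s [44, 49, 54, 22, 0, 5, -2, 5, 5, 8, 4, 5] [10, 9, 9, 7, 9, 5, 5, 4, 6, 0, -1, 45, 57, 57, 61, 56, 58, 56]
178 s [46, 51, 53, 22, 3, 5, 5, 3, 5, 5, 5, -1] [53, 48, 49, 48, 53, 54, 52, 25, 5, -1, -1, 44, 57, 59, 53, 57, 54, 57]
180 s [50, 48, 59, 18, 3, -1, 6, 3, 5, 5, 3, 7] [49, 44, 45, 42, 49, 53, 40, 50, 7, 2, -3, 43, 53, 53, 54, 54, 53, 56]
182 s [51, 53, 60, 19, 2, -1, 4, 3, 6, 3, 4, 17] [48, 49, 48, 45, 43, 43, 48, 51, 13, 1, -5, 44, 60, 51, 52, 49, 54, 55]
190 s [53, 58, 61, 15, 3, 2, 3, 4, 1, 1, 21, 46] [45, 44, 47, 50, 48, 45, 52, 49, 50, 25, -4, 43, 58, 54, 54, 52, 55, 55]
200 s [49, 55, 60, 11, 1, 7, 6, -1, 19, 42, 49, 42] [52, 49, 50, 45, 45, 46, 50, 45, 53, 52, 48, 26, 48, 49, 44, 50, 50, 49]
215 s [44, 45, 52, 12, 2, -1, 39, 43, 40, 45, 45, 46] [50, 51, 47, 48, 48, 42, 47, 52, 52, 49, 47, 46, 45, 49, 55, 55, 54, 54]
230 s [47, 45, 40, 9, 31, 47, 46, 42, 44, 45, 44, 48] [46, 46, 50, 50, 50, 48, 50, 44, 49, 51, 45, 46, 47, 49, 46, 43, 53, 55]
245 s [52, 48, 42, 51, 46, 48, 45, 41, 49, 43, 45, 46] [47, 44, 45, 47, 45, 51, 47, 51, 46, 49, 47, 46, 47, 46, 47, 54, 45, 46]
col {245: [3, 1, 1, 8, 3, 4, 5, 0, 7, -2, 1, 31, 46, 48, 45, 42, 41, 49, 44, 45], 280: [1, 7, -5, 2, 5, 2, 4, 1, 1, -6, 7, 47, 51, 48, 50, 45, 51, 51, 51, 44], 310: [0, 3, 4, 3, 0, 3, 1, 5, 0, 0, 9, 50, 46, 43, 44, 46, 41, 42, 46, 47]}
```

Run:
```python
from g import *
from cell import robot, optics
NY=np.cross(Z,NX)
p,q=nest(40,60,-1,-14,16); robot.move_linear(p+1.1*NY,vel=80); robot.hold(.3)
o=robot.get_obs(); print(o["ft_force"],o["time"],o["tcp_pos"]-p-1.1*NY)
c=optics.calibration("wrist"); im=optics.grab_frame("wrist")[:,:,::-1]; cv2.imwrite("pics/low.png",im)
S=lambda x,y,z: NO+x*NX+y*NY+z*Z
print("stop pred",proj(c,[S(42,32,17.5),S(42,-32,17.5),S(63,32,17.5),S(63,46,0),S(63,-46,0)]))
cv2.imwrite("pics/lowz.png",cv2.resize(im[100:240,190:370],None,fx=4.2,fy=4.2,interpolation=2))
```

```text
[ 0.45  1.03 -1.14] 12.0333 [0.24 0.11 0.34]
stop pred [[230.4  160.42]
 [329.96 160.32]
 [230.57 128.09]
 [214.75 135.73]
 [345.69 135.59]]
```

View pics/lowz.png

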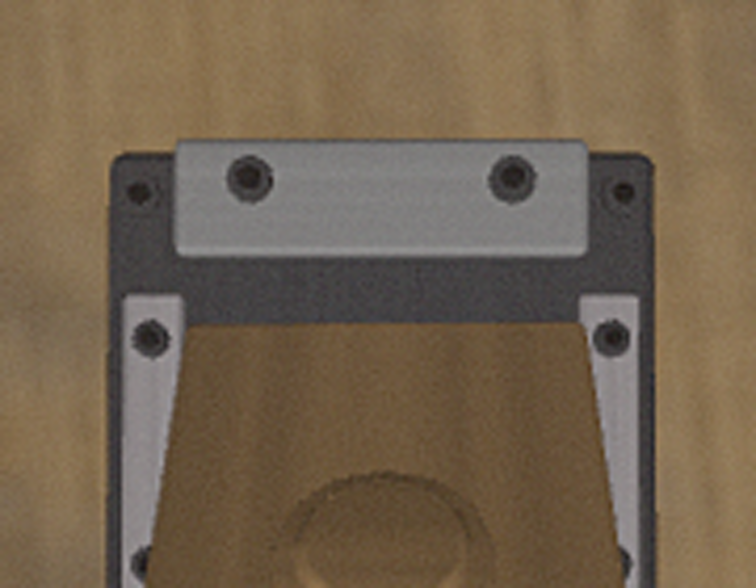

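The zoomed low view shows the stop at columns 176–588 (mid 382), rail inner faces at 185 and 580, and the plaque's edge at 188–583 (mid 385.5). So it's only 0.5 mm off and square. I'll correct that and insert by feel.

Run:
```python
from g import *
from cell import robot
NY=np.cross(Z,NX); L=1.6*NY
F=lambda: robot.get_obs()["ft_force"]
p,q=nest(40,60,-1,-14,6); robot.move_linear(p+L,vel=60); robot.hold(.15); f0=F(); print(f0)
for dz in np.arange(5,-4,-.7):
    p,q=nest(40,60,-1,-14,dz); robot.move_linear(p+L,vel=30); robot.hold(.05); f=F()-f0
    if f[2]>3: break
print("floor at",dz,f); dz+=.8
for dx in np.arange(-12,8,1.):
    p,q=nest(40,60,-1,dx,dz); robot.move_linear(p+L,vel=30); robot.hold(.05); f=F()-f0
    if -f@NX>5: break
print("stop at",dx,f,f@NX,f@NY,robot.get_obs()["time"])
open("c.txt","w").write(f"{dx} {dz}")
```

```text
[ 0.64 -0.55 -0.78]
floor at 0.7999999999999989 [-1.49  3.35  6.13]
stop at 2.0 [-3.02 13.04  6.12] -12.716893383973296 -4.1857495088412096 19.15
```

Run:
```python
from g import *
from cell import robot, optics
NY=np.cross(Z,NX); L=1.2*NY
F=lambda: robot.get_obs()["ft_force"]
for th in (34,28,22,17):
    p,q=nest(th,60,-1,1.,1.0); robot.move_linear(p+L,q,vel=40); robot.hold(.05); f=F(); print(th,f,f@NX,f@NY)
    if np.linalg.norm(f)>35: break
robot.hold(.2); print(F(),robot.get_obs()["grip_width"],robot.get_obs()["time"])
im=optics.grab_frame("wrist")[:,:,::-1]; s=optics.grab_frame("scene")[:,:,::-1]
cv2.imwrite("pics/r.png",np.hstack([im[60:360,120:440],cv2.resize(s[170:310,180:320],(300,300),interpolation=2)]))
```

```text
34 [1.01 5.1  7.4 ] -5.170067208201438 0.5394995186835452
28 [1.15 8.98 6.41] -9.04321639112813 0.3307713120614133
22 [2.44 9.96 7.93] -10.145305649953341 1.5305302728648291
17 [ 1.22 12.84  7.13] -12.90051848815776 0.05550410973507214
[ 1.97 13.9   6.78] 58.905550630859715 20.75
```

View pics/r.png

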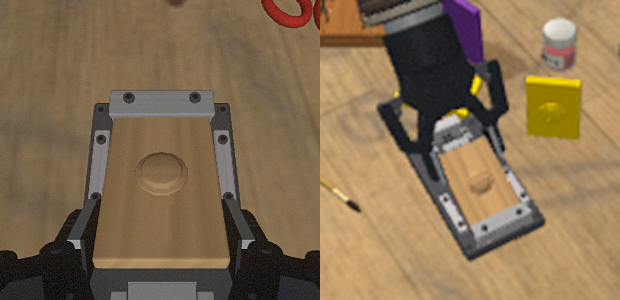

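The view shows the plaque's far edge under the lip, flat between the rails, with the near edge above the jaw. Next I'll release and press it down with the closed fingers.

Run:
```python
from g import *
from cell import robot, optics
NY=np.cross(Z,NX)
robot.ungrasp(); robot.hold(.2)
p,q=nest(17,60,-1,1.,1.0); zt=R.from_quat(q,scalar_first=True).as_matrix()[:,2]
robot.move_linear(p-70*zt+20*Z,vel=120)
P=NO-29*NX; robot.close_gripper(20)
qv=quat(-NX,-Z); robot.movep(P+90*Z,qv); robot.move_linear(P+36*Z,vel=100); robot.hold(.1)
f0=robot.get_obs()["ft_force"]; print(f0,robot.get_obs()["time"])
for z in np.arange(30,7.4,-1.5):
    robot.move_linear(P+z*Z,vel=40); robot.hold(.04); o=robot.get_obs(); f=o["ft_force"]-f0
    print(z,o["tcp_pos"][2]-14,f)
    if f[2]>55: break
print(robot.get_obs()["time"])
```

```text
[-0.13  0.92  0.19] 25.7417
30.0 29.98123260804205 [-0.52 -1.05 -0.66]
28.5 28.46520617466802 [ 0.49 -0.43  0.42]
27.0 27.055792814794586 [-0.08 -0.3   3.23]
25.5 25.564028659215317 [0.58 1.01 4.29]
24.0 24.07980376459348 [1.07 0.12 4.51]
22.5 22.568369113645197 [0.74 1.63 4.74]
21.0 20.850274514466413 [-0.23 -0.36 -1.68]
19.5 19.41264508736065 [-0.62 -0.91 -0.26]
18.0 17.927693173289786 [-0.18 -1.85  0.58]
16.5 16.45248666122929 [ 1.32 -0.18 -0.21]
15.0 14.93824396209401 [ 0.22 -1.28 -1.04]
13.5 13.433788519822564 [ 0.22 -0.37 -0.97]
12.0 11.929311560369769 [ 0.84 -1.59  0.12]
10.5 10.437239485379664 [-1.21 -1.9  -0.63]
9.0 9.946374242422795 [-5.65  0.02 26.63]
7.5 9.74586795486039 [-12.09  -0.48  63.26]
30.4583
```

The force dropped at 21 mm and hard contact came at exactly plaque thickness, so it looks snapped in. I'll retreat and verify.

Run:
```python
from g import *
from cell import robot, optics
P=NO-29*NX
robot.move_linear(P+60*Z,vel=120)
robot.movep(P+180*Z+30*NX*-1,quat(-NX,-Z)); robot.hold(.3)
print(robot.get_obs()["time"])
c=optics.calibration("wrist"); NY=np.cross(Z,NX); S=lambda x,y,z: NO+x*NX+y*NY+z*Z
q=proj(c,[S(0,0,10),S(-46,30,10),S(-46,-30,10),S(-42,0,13.2),S(42,0,17.5)]); print(q)
im=optics.grab_frame("wrist")[:,:,::-1]; s=optics.grab_frame("scene")[:,:,::-1]; d=optics.grab_frame("side")[:,:,::-1]
u,v=np.clip(q[0].astype(int),100,460); v=int(np.clip(v,100,320))
f=lambda a,w:cv2.resize(a,w,interpolation=2)
cv2.imwrite("pics/fin.png",np.hstack([f(im[v-100:v+100,u-80:u+80],(480,600)),np.vstack([f(s[130:310,150:340],(310,300)),f(d[200:310,250:364],(310,300))])]))
```

```text
31.9
[[283.04 241.2 ]
 [311.28 201.46]
 [254.9  201.5 ]
 [283.1  205.97]
 [283.03 278.04]]
```

View pics/fin.png

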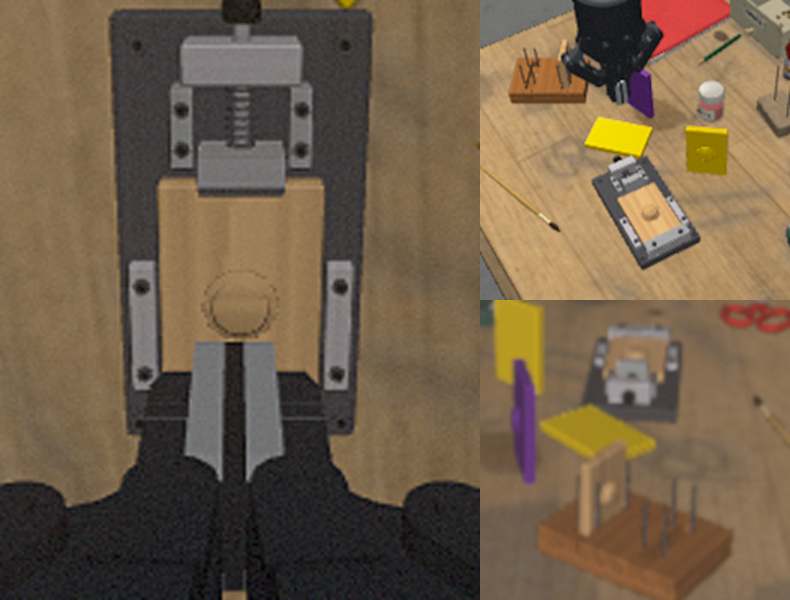

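The final view shows the plaque flat with its boss up, the jaw nose (198–285, 190) over its near edge, and the small plaque still in the rack. I'm handing the job in.

```bash
python3 -c "
from cell import robot
print(robot.finish_job())"
```

```text
the job is handed in; nothing more can be done
None
```

The taller plaque is clipped flat in the nest, boss up, with its stop edge under the lip and the jaw snapped over the other; I handed it in at about 32 s, and the small plaque, jar and block were left alone, but a yellow decoy near the nest was knocked over during the transfer and left lying on the table.

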